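Hook a draw trial out of the test kiln

ROBOT

A 7-joint arm with a two-finger parallel gripper is mounted at the origin on a cart in front of the work surface, level with it; the furniture and walls round the work are solid. World frame = base frame: x ahead of the robot, y to its left, z up, the work surface at z = 0. Lengths are in m, angles in degrees, forces in N, time in s.
With the tool pointing down it reaches from about 0.4 to 0.85 m from the base axis. Payload 6.9 kg.
Tool frame: the origin (TCP) lies at the very end of the fingers, on their centre line; the grasp point (between the pads) lies 19 mm behind it; x points along the fingers, z is the direction in which the jaws open and shut, and the axes are right-handed (so a half turn about x gives the same grasp; the last joint's range is limited). The gripper opens to 85 mm and grips with 20 to 120 N. Pads are 22 mm wide; open, the fingers measure 114 mm over their backs; the gripper's body (76 mm by 85 mm) begins 54 mm behind the grasp point. The pads swing forward as they close: fully open they stand 13 mm farther back than shut.
Start: joints at [71.82, 29.078, -13.613, 85.955, 7.202, 65.827, -8.869], TCP at [0.256, -0.57, 0.231] pointing down, gripper open.
Joint ranges: [-176.47, 176.47], [-13.61, 117.27], [-81.72, 77.17], [0.22, 143.17], [-87.28, 267.28], [10, 112.55], [-165.47, 165.47]. Speed limits (degrees/s): [136.94, 136.94, 180, 180, 180, 180, 180].

INTERFACE

Orientations are given as a 3x3 rotation matrix whose columns are the frame's x, y, z axes.
In Python, from rig import ctrl gives the robot as it stands. Calls block until the motion is done:
- ctrl.movep(position, orientation): joint-space move of the TCP to a pose.
- ctrl.movel(position, v=0.15, attitude=None, force_limit=None): straight line of the TCP; attitude=None keeps the orientation; v is the mean speed in m/s. With force_limit (N) it stops when the force on the tool has changed by that much, and returns True; else False.
- ctrl.goto_joints(angles): joint-space move.
- ctrl.open() and ctrl.gripper_close(force=None): open the fingers fully, or close them until they stop; force is the grip in N (None keeps the last).
- ctrl.hold(seconds).
- ctrl.ik(position, orientation): joint angles nearest the present ones, or None.
- ctrl.camera(name): name is "scene" or "top" or "wrist"; returns (picture, depth): 480x640x3 uint8, blue, green, red; 480x640 float32, m along the optical axis (not along the pixel's ray), 0 where there is no reading.
- ctrl.calibration(name): a dict with "mtx" (3x3 intrinsics, pixels), "dist" ([k1, k2, p1, p2, k3] as OpenCV has them; the pictures are not rectified), "rvec" (rotation vector, rad) and "tvec" (3), from world to camera coordinates, as OpenCV has them. Camera axes: x right, y down, z forward; pixel columns grow to the right and rows downward; lengths in m; the calibration is good to about 2 mm. A picture is of the moment at which its call begins: read the wrist's pose just before it. calibration takes no time and is no camera call; for the wrist camera it gives the pose at the moment of the call.
A pose or a line that the arm cannot do raises ctrl.PlanningError and nothing moves.
- ctrl.job_done(): hands the job in, once; it reports no verdict.
Readings, each from a call of its own:
- ctrl.read_clock(): time.
- ctrl.read_qpos(): joint angles.
- ctrl.read_joint_velocities(): joint speeds.
- ctrl.read_joint_efforts(): joint torques, N m.
- ctrl.read_ee_pos(): TCP position.
- ctrl.read_orientation(): TCP orientation.
- ctrl.read_force(): force on the tool from outside, world axes, zero at the start.
- ctrl.read_moment(): the same for the moment, N m.
- ctrl.read_opening(): finger opening in m.
Only numpy, scipy, OpenCV 4.12 (cv2) and the standard library are available. Lean on these libraries where they do the work, as an engineer would, in place of code of your own. Each camera call takes 0.05 s, during which the arm holds its last target.

TASK

The test kiln has cooled. Using the draw hook from its stand, lift the blue draw trial out of the deep kiln bore by its loop (keep the fingers off it and do not drop it) and stand it upright in the empty slot of the trial box, the one with the paper slip on its floor, so that nothing sticks up above the rim. Then hang the hook back in the fork of its stand, and leave the other trials, the cup and the jars where they are.

Things in the scene. Friction and masses are not known exactly. Their poses are not given: they have to be found in the camera images.
- test_kiln: Fixed round top-loading kiln: steel jacket 200 mm across (240 over the wire side handles), control box at its front, cream brick top 150 mm above the table; its lid lies to its left. Origin on the table under the bore's centre, z up. The vertical bore is 82 mm wide, open at the top, its flat floor 22 mm above the table (128 mm deep).
- draw_trial: Blue-looped clay trial, about 50 g, on the bore's floor. Round foot 38 mm across, 7 mm thick, under an upright loop of 7 mm round bar in the local y-z plane, 39 mm wide outside; 41.5 mm high in all. The opening runs along local x, 25 mm wide, 7 to 34.5 mm above the underside, top half-round; hook it from either side. Origin: centre of the underside, z up.
- draw_trial_loop (a point): Centre of the bar at the top of the blue trial's loop, 38 mm above its underside.
- draw_hook: Hook tool, 90 g, hanging upright in the stand by its flange (34 mm across, 4 mm thick). Origin: centre of the flange's underside on the rod's axis, z up. Wooden handle 4 to 66 mm above the origin, brass cap to 68; 22 mm along local x, 16 mm along local y (grip across the 16). Steel rod 6 mm thick below it, hook at its foot turning up towards local +x.
- hook_bend (a point): Inside bottom of the hook's bend, where a bar hangs: 9 mm along local +x and 115 mm below the draw hook's origin. The bend is half-round, 12 mm wide inside, of 6 mm round bar; its lowest point is 121 mm below the origin; the tip flares out to x = 23.5 mm at most, its top 100 mm below the origin.
- hook_stand: Fixed stand: steel foot 110 x 90 mm, post 52 mm behind the origin (local +x), 6 mm thick fork plate with its top 140 mm above the table. Origin on the table below the hanging rod. The fork's slot is 14 mm wide, ends 13 mm behind the origin and opens to the front (local -x), where the plate ends 27 mm before the origin with a lip 3 mm high on each tine.
- fork_seat (a point): Where the draw hook's origin lies when it hangs in the fork; axes as the stand's. The hooked end cannot come up through the slot: raise the hook about 12 mm to clear the lips, draw it out forwards (local -x of the stand) by 60 mm, then raise it; return it the same way.
- trial_box: Fixed open wooden box, 90 mm (local x) by 170 mm (local y), 52 mm high, walls 5 mm. Three slots centred at y = -55, 0 and +55 mm, each 80 mm long in x and 50 mm wide in y, floor 5 mm above the table (47 mm deep). Origin on the table under its centre.
- paper_slip: Thin cream paper slip 64 x 40 mm lying on the floor of the one empty slot. Origin at the centre of that slot's floor, axes parallel to the box's (long side along x).
- trial_red: Another draw trial, red loop, same shape as the blue one, standing in a slot of the box; not to be disturbed.
- trial_green: Another draw trial, green loop, same shape, standing in a slot of the box; not to be disturbed.
- bisque_cup: Loose unglazed cup 66 mm across, 74 mm high, a bystander. Origin at the centre of its underside.
- blue_jar: Loose screw-top jar with a blue lid, 58 mm across, 74 mm high, a bystander. Origin at the centre of its underside.
- green_jar: Loose screw-top jar with a green lid, 64 mm across, 82 mm high, a bystander. Origin at the centre of its underside.
Mind the look-alikes: they are no part of the job. What is shaped like the draw_hook but red is not meant.

How it is judged (in metres and radians):
On the way, in this order (a step that is already met when the one before it is completed fails the run):
1. the blue trial hangs on the hook, lifted clear of the kiln's rim (height (world z) of draw_trial above 0.152 m and contact force between draw_trial and draw_hook above 0.1 N), for 0.2 s.
2. the blue trial stands upright on the floor of the empty slot (x of draw_trial in the frame of paper_slip between -0.023 and 0.023 m and y of draw_trial in the frame of paper_slip between -0.009 and 0.009 m and z of draw_trial in the frame of paper_slip between -0.003 and 0.003 m and angle between draw_trial's own z axis and vertical below 0.12 rad and height (world z) of draw_trial_loop below 0.0485 m and linear speed of draw_trial below 0.03 m/s), for 0.2 s.
At the end, for the whole second after the job is handed in: Blue trial at rest, upright within 7 degrees, on the floor of the slot with the slip, loop below the rim, off the hook; hook hanging at rest in the fork (within 12 mm of the seat, 4 mm in height, upright within 7 degrees); other trials, cup and jars within 15 mm of their starts (x of draw_trial in the frame of paper_slip between -0.023 and 0.023 m and y of draw_trial in the frame of paper_slip between -0.009 and 0.009 m and z of draw_trial in the frame of paper_slip between -0.003 and 0.003 m and angle between each of draw_trial, draw_hook's own z axis and vertical below 0.12 rad and height (world z) of draw_trial_loop below 0.0485 m and horizontal distance between draw_hook and fork_seat below 0.012 m and z of draw_hook in the frame of hook_stand between 0.136 and 0.144 m and linear speed of each of draw_trial, draw_hook below 0.02 m/s and angular speed of draw_hook below 0.2 rad/s and contact force between draw_trial and draw_hook below 0.01 N and distance of each of trial_red, trial_green, bisque_cup, blue_jar, green_jar from where it was at the start of the episode below 0.015 m); the robot touches nothing.
It fails at once if the fingers touch the blue trial (contact force between the fingers and draw_trial above 0.3 N).
It fails at once if the blue trial is dropped (falls free, faster than 0.6 m/s) (contact force between draw_trial and anything else below 0.01 N and linear speed of draw_trial above 0.6 m/s).
It fails at once if another trial, the cup or a jar is shifted by 25 mm or more, or tipped over (distance of any of trial_red, trial_green, bisque_cup, blue_jar, green_jar from where it was at the start of the episode above 0.025 m or angle between any of trial_red, trial_green, bisque_cup, blue_jar, green_jar's own z axis and vertical above 0.6 rad).
It also fails if it takes over 67 s, if anything falls off the work surface, if the arm or the gripper's body presses on something with over 40 N, if the wrist force passes 120 N, or if a joint passes its speed limit or range.

## Working session

There is one attempt and no reset: what is moved stays moved. The work goes in short steps, each a Python script; the robot and the scene stay as the last script left them, time stands still between calls to the robot, and variables do not carry over. Pictures are saved under pics/ and viewed, and the job is handed in when it is done.

```bash
ls; mkdir -p pics
python3 - <<'E'
from rig import ctrl
import cv2,numpy as np
print(ctrl.read_clock())
for n in ["scene","top","wrist"]:
    im,d=ctrl.camera(n); cv2.imwrite(f"pics/{n}0.png",im); np.savez(f"{n}0.npz",im=im,d=d,**{k:np.array(v) for k,v in ctrl.calibration(n).items()})
    c=ctrl.calibration(n); R=cv2.Rodrigues(np.array(c['rvec'],float))[0]; print(n,(-R.T@np.array(c['tvec']).ravel()).round(3),R.round(2).tolist(),np.array(c['mtx']).round(1).tolist())
print(ctrl.read_clock())
E
```

```text
pics
0.0
scene [ 0.037 -0.474  0.52 ] [[0.65, -0.76, -0.01], [-0.38, -0.31, -0.87], [0.66, 0.57, -0.49]] [[452.5, 0.0, 323.2], [0.0, 452.5, 240.1], [0.0, 0.0, 1.0]]
top [ 0.378 -0.004  1.156] [[0.04, -1.0, -0.0], [-0.98, -0.04, -0.21], [0.21, 0.01, -0.98]] [[481.4, 0.0, 323.8], [0.0, 481.4, 235.0], [0.0, 0.0, 1.0]]
wrist [ 0.317 -0.542  0.374] [[0.41, -0.91, -0.0], [-0.88, -0.4, 0.26], [-0.24, -0.11, -0.96]] [[342.0, 0.0, 317.3], [0.0, 342.0, 242.2], [0.0, 0.0, 1.0]]
0.15
```

View pics/scene0.png

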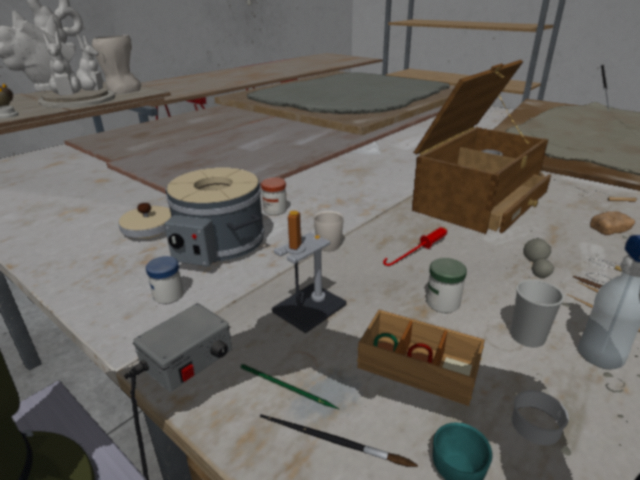

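View pics/top0.png

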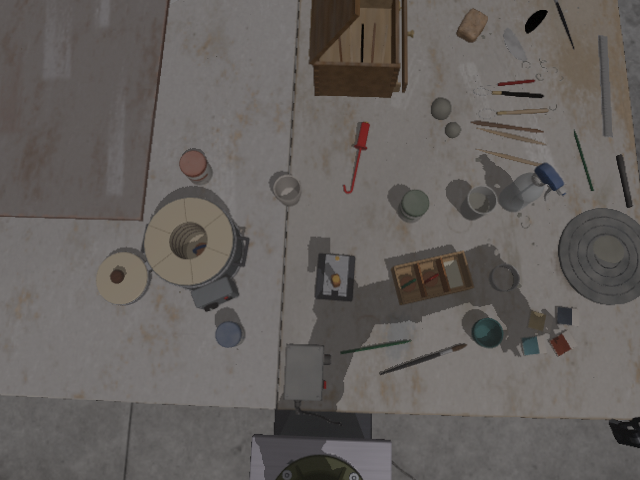

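View pics/wrist0.png

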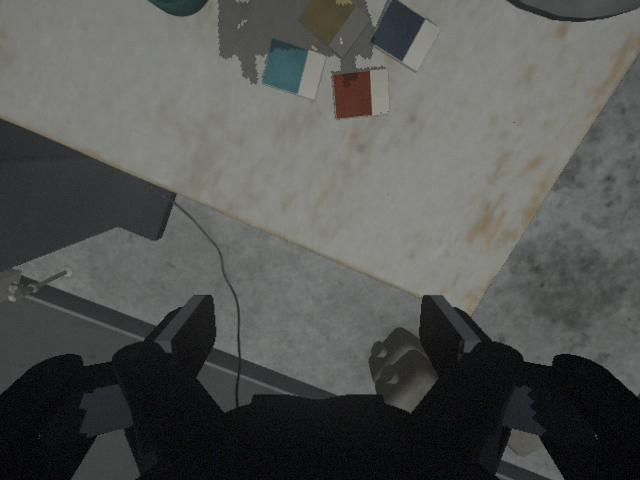

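The top view shows the kiln bore at about (188,240), the lid (122,277), the stand with the hook (337,279), the trial box (431,277), and the red look-alike hook lying flat (357,157). The cup is at (287,188), the blue jar at (228,334) and the green jar at (413,204). I'll enlarge the important areas next.

```bash
cat > h.py <<'E'
import numpy as np,cv2
def load(f):
    z=np.load(f); return {k:z[k] for k in z.files}
def ray(c,uv):
    R=cv2.Rodrigues(c['rvec'].astype(float))[0]; o=-R.T@c['tvec'].ravel()
    p=cv2.undistortPoints(np.array(uv,float).reshape(-1,1,2),c['mtx'],c['dist']).reshape(-1,2)
    return o,np.c_[p,np.ones(len(p))]@R
def onz(c,uv,z):
    o,d=ray(c,uv); s=(np.asarray(z)-o[2])/d[:,2]; return o+d*s[:,None] if np.ndim(s) else o+d*s
def cloud(c):
    H,W=c['d'].shape; v,u=np.mgrid[:H,:W]
    o,d=ray(c,np.c_[u.ravel(),v.ravel()]); return (o+d*c['d'].reshape(-1,1)).reshape(H,W,3)
def proj(c,P):
    return cv2.projectPoints(np.array(P,float).reshape(-1,1,3),c['rvec'],c['tvec'],c['mtx'],c['dist'])[0].reshape(-1,2)
E
python3 - <<'E'
from h import *
t=load('top0.npz'); s=load('scene0.npz')
def crop(im,x,y,w,h,k): return cv2.resize(im[y:y+h,x:x+w],None,fx=k,fy=k,interpolation=cv2.INTER_CUBIC)
a=crop(t['im'],140,190,110,120,4); b=crop(t['im'],300,235,180,80,4)
cv2.imwrite('pics/kiln.png',a); cv2.imwrite('pics/box.png',b)
cv2.imwrite('pics/sc.png',crop(s['im'],260,190,240,220,3))
C=cloud(t)
np.set_printoptions(precision=3,suppress=True)
for uv in [(336,278),(336,265),(188,240),(160,225),(431,277),(455,270),(413,204),(287,188),(228,334),(357,157),(122,277)]: print(uv,C[uv[1],uv[0]])
E
```

```text
(336, 278) [ 0.493 -0.02   0.212]
(336, 265) [ 0.529 -0.02   0.138]
(188, 240) [0.591 0.332 0.038]
(160, 225) [ 0.378 -0.004  1.156]
(431, 277) [ 0.523 -0.243  0.046]
(455, 270) [ 0.547 -0.31   0.004]
(413, 204) [ 0.686 -0.194  0.085]
(287, 188) [0.739 0.106 0.006]
(228, 334) [0.376 0.213 0.074]
(357, 157) [ 0.823 -0.066  0.016]
(122, 277) [0.494 0.469 0.066]
```

View pics/kiln.png

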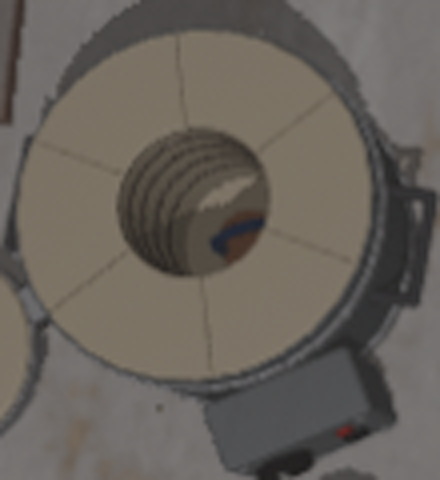

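View pics/box.png

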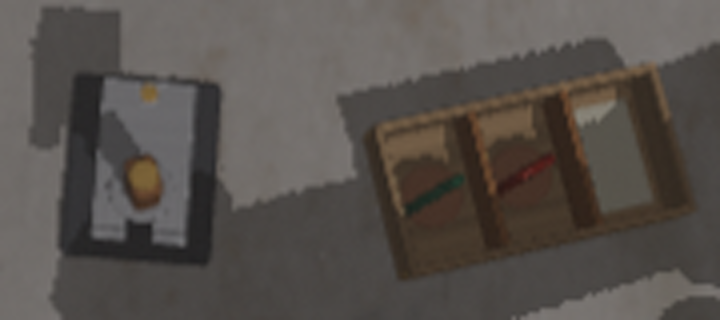

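View pics/sc.png

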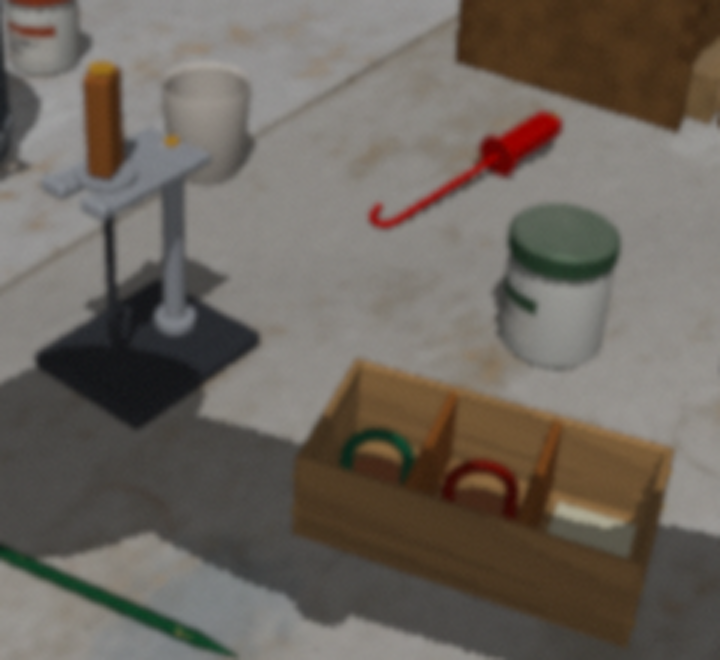

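The hook that is meant is the wooden-handled one hanging in the fork, at top (336,278) and scene (294,230). The red one lies flat at top (357,157), so it is the look-alike. The loop in the bore at top (198,248) is blue, while the green (408,285) and red (430,278) loops are in the box. The slip is in the right-hand slot, at top (455,272). Now I'll measure their poses.

Run:
```python
from h import *
np.set_printoptions(precision=4,suppress=True)
t=load('top0.npz'); C=cloud(t); im=t['im']
X,Y,Z=C[...,0],C[...,1],C[...,2]
def rect(m,name):
    P=np.c_[X[m],Y[m]]; r=cv2.minAreaRect((P*1000).astype(np.float32)); print(name,len(P),'z',np.median(Z[m]),'c',np.array(r[0])/1000,'size',np.array(r[1]),'ang',r[2]); return P
near=lambda x,y,r:(np.hypot(X-x,Y-y)<r)
print('table z',np.median(Z[300:330,350:380]))
m=near(.51,-.02,.08)&(Z>.13)&(Z<.148); rect(m,'plate')
m=near(.51,-.02,.09)&(Z>.001)&(Z<.02)&(im.max(2)<75); rect(m,'foot')
m=near(.53,-.24,.13)&(Z>.043)&(Z<.058); P=rect(m,'rim')
m=near(.53,-.30,.08)&(Z<.012)&(Z>-.0)&(im.min(2)>95); rect(m,'slip')
m=near(.495,-.02,.04)&(Z>.19); rect(m,'cap/handle')
m=near(.495,-.02,.04)&(Z>.203); rect(m,'captop')
# kiln: top
k=near(.59,.33,.12)&(Z>.143)&(Z<.157); P=np.c_[X[k],Y[k]]
c,r=cv2.minEnclosingCircle((P*1000).astype(np.float32)); print('kiln top',c,r,np.median(Z[k]))
# bore contour
yy,xx=np.where(k); mk=(k*255).astype(np.uint8); cv2.imwrite('pics/kmask.png',cv2.resize(mk[190:310,140:250],None,fx=4,fy=4))
ct,h=cv2.findContours(mk,cv2.RETR_CCOMP,cv2.CHAIN_APPROX_NONE)
for q,hh in zip(ct,h[0]):
    if len(q)>60:
        W=onz(t,q.reshape(-1,2),.15)[:,:2]; A=np.c_[2*W,np.ones(len(W))]; s=np.linalg.lstsq(A,(W**2).sum(1),rcond=None)[0]; print(len(q),hh[3],s[:2],'r',np.sqrt(s[2]+s[:2]@s[:2]))
# blue
hsv=cv2.cvtColor(im,cv2.COLOR_BGR2HSV); b=near(.59,.33,.06)&(hsv[...,0]>95)&(hsv[...,0]<130)&(hsv[...,1]>90)&(Z<.08)
v,u=np.where(b); print(len(u),np.c_[u,v].mean(0)); print(C[b].round(4)[:40]); 
vv=np.array(cv2.fitLine(C[b][:,:2].astype(np.float32),cv2.DIST_L2,0,.001,.001)).ravel(); print(vv)
```

```text
table z 0.0011763533366832002
plate 781 z 0.14118179146745002 c [ 0.5084 -0.0191] size [49.8891 84.3012] ang 87.55941772460938
foot 1206 z 0.010544597915459808 c [ 0.506  -0.0373] size [169.1859 140.0422] ang 3.5930213928222656
rim 828 z 0.05242721274206208 c [ 0.5244 -0.247 ] size [ 90.6395 172.5465] ang 14.573986053466797
slip 136 z 0.002890657218367787 c [ 0.5306 -0.3124] size [157.4093  57.2388] ang 2.816208839416504
cap/handle 90 z 0.20668943003317708 c [ 0.4911 -0.0185] size [21.5811 15.8591] ang 20.604156494140625
captop 77 z 0.20759371021144823 c [ 0.4914 -0.0179] size [20.4759 15.9514] ang 1.5588680505752563
kiln top (570.6339721679688, 299.7911376953125) 97.70433044433594 0.1504801619708147
248 -1 [0.5725 0.3031] r 0.09288192508614676
107 0 [0.5694 0.2969] r 0.040705458241148226
3 [200.     246.6667]
[[0.5736 0.2929 0.0627]
 [0.5704 0.2962 0.067 ]
 [0.5719 0.2961 0.059 ]]
[ 0.66   -0.7513  0.5719  0.2951]
```

```bash
cat >> h.py <<'E'
def Rdown(yaw):  # tool x down, tool z (jaw dir) at heading yaw deg
    a=np.deg2rad(yaw); x=np.array([0,0,-1.]); z=np.array([np.cos(a),np.sin(a),0]); return np.c_[x,np.cross(z,x),z]
def snap(ctrl,n,name):
    c=ctrl.calibration(n); im,d=ctrl.camera(n); cv2.imwrite(f'pics/{name}.png',im)
    q={k:np.array(v) for k,v in c.items()}; q.update(im=im,d=d); np.savez(name+'.npz',**q); return q
E
python3 - <<'E'
from h import *
from rig import ctrl
np.set_printoptions(precision=4,suppress=True)
R=np.array(ctrl.read_orientation()); p=np.array(ctrl.read_ee_pos()); c=load('wrist0.npz'); Rc=cv2.Rodrigues(c['rvec'])[0]; o=-Rc.T@c['tvec'].ravel()
off=R.T@(o-p); print(R,'\ncam in tool',off,'\ncam z in tool',R.T@Rc[2])
for yaw in range(0,360,30):
    Rd=Rdown(yaw); tgt=np.array([.57,.298,0.42]); tcp=tgt-Rd@off; q=ctrl.ik(tcp,Rd)
    tgt2=np.array([.50,-.019,0.45]); tcp2=tgt2-Rd@off; q2=ctrl.ik(tcp2,Rd)
    print(yaw,tcp,None if q is None else np.round(q),tcp2,None if q2 is None else np.round(q2))
E
```

```text
[[-0.0005  0.912   0.4102]
 [ 0.0012  0.4102 -0.912 ]
 [-1.     -0.     -0.0013]] 
cam in tool [-0.1429  0.0666 -0.0009] 
cam z in tool [ 0.9643 -0.2647 -0.001 ]
0 [0.5709 0.2314 0.2771] [ 12.  39. -69.  83.  36.  83. -57.] [ 0.5009 -0.0856  0.3071] [ 40.  19. -46.  95.  14.  72.  -9.]
30 [0.6041 0.2408 0.2771] [  8.  41. -65.  77.  36.  85. -24.] [ 0.5341 -0.0762  0.3071] [ 40.  24. -53.  91.  20.  75.  15.]
60 [0.6281 0.2655 0.2771] [  5.  44. -68.  71.  40.  89.   4.] [ 0.5581 -0.0515  0.3071] [ 37.  27. -54.  88.  22.  77.  40.]
90 [0.6366 0.2989 0.2771] [  2.  49. -73.  67.  46.  93.  30.] [ 0.5666 -0.0181  0.3071] [ 35.  29. -59.  87.  25.  78.  64.]
120 [0.6272 0.3321 0.2771] [ -1.  48. -70.  66.  44.  93.  59.] [0.5572 0.0151 0.3071] [ 37.  32. -70.  88.  30.  81.  85.]
150 [0.6025 0.3561 0.2771] [ -3.  47. -70.  68.  44.  92.  86.] [0.5325 0.0391 0.3071] [ 36.  29. -70.  92.  28.  79. 113.]
180 [0.5691 0.3646 0.2771] [ -3.  45. -70.  72.  42.  89. 113.] [0.4991 0.0476 0.3071] [ -51.   25.   66.   97.  -24.   74. -160.]
210 [0.5359 0.3552 0.2771] [ -67.   42.   66.   79.  -38.   83. -152.] [0.4659 0.0382 0.3071] [  13.   12.  -26.  101.    6.   68. -165.]
240 [0.5119 0.3305 0.2771] [ -54.   28.   32.   84.  -15.   72. -141.] [0.4419 0.0135 0.3071] [  22.   10.  -33.  104.    6.   68. -132.]
270 [0.5034 0.2971 0.2771] [   2.   32.  -60.   88.   29.   77. -151.] [ 0.4334 -0.0199  0.3071] [ 30.  10. -36. 105.   6.  68. -98.]
300 [0.5128 0.2639 0.2771] [   6.   32.  -61.   89.   28.   76. -118.] [ 0.4428 -0.0531  0.3071] [ 34.  11. -38. 103.   7.  68. -65.]
330 [0.5375 0.2399 0.2771] [ 13.  38. -73.  87.  36.  82. -92.] [ 0.4675 -0.0771  0.3071] [ 38.  14. -41. 100.  10.  69. -36.]
```

Run:
```python
from h import *
from rig import ctrl
np.set_printoptions(precision=4,suppress=True)
off=np.array([-.1429,.0666,-.0009])
Rd=Rdown(60)
ctrl.movep(np.array([.50,-.019,.45])-Rd@off,Rd); ctrl.hold(.1); snap(ctrl,'wrist','w_stand'); print(ctrl.read_clock())
Rd=Rdown(30)
ctrl.movep(np.array([.57,.298,.42])-Rd@off,Rd); ctrl.hold(.1); snap(ctrl,'wrist','w_kiln'); print(ctrl.read_clock(),ctrl.read_qpos())
```

```text
2.4667
3.7583 [ -0.2424  33.9212 -43.3555  77.0422  23.115   77.9266 -13.5803]
```

View pics/w_stand.png

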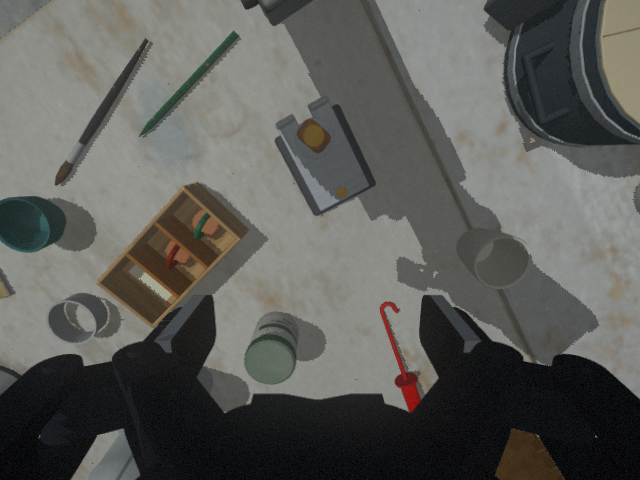

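View pics/w_kiln.png

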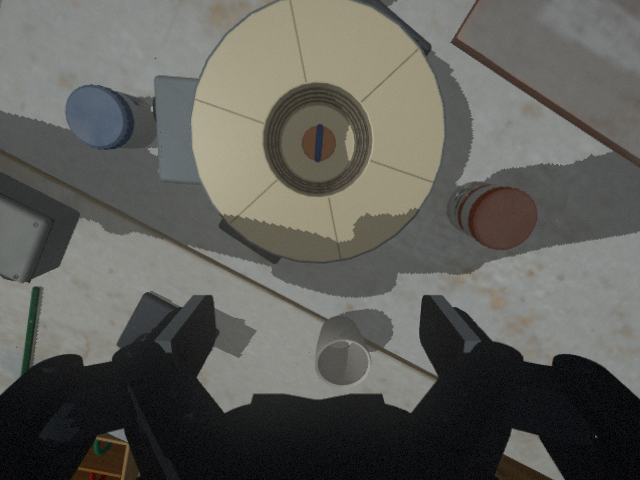

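The stand view shows the plate and handle cap at about (314,133), the box at about (173,255) and the red lying hook at (395,350). The kiln view looks straight down the bore: its ring is centred near (317,139), with the trial's brown foot at (319,143) and the blue bar running from (320,126) to (318,160).

Run:
```python
from h import *
np.set_printoptions(precision=4,suppress=True)
k=load('w_kiln.npz'); im=k['im']; hsv=cv2.cvtColor(im,cv2.COLOR_BGR2HSV); C=cloud(k)
reg=np.zeros(im.shape[:2],bool); reg[95:185,265:372]=1
b=reg&(hsv[...,0]>100)&(hsv[...,0]<130)&(hsv[...,1]>100)
v,u=np.where(b); print('blue',len(u),u.min(),u.max(),v.min(),v.max())
W=onz(k,np.c_[u,v],.0615)[:,:2]; r=cv2.minAreaRect((W*1000).astype(np.float32)); print('bar',np.array(r[0])/1000,r[1],r[2],'mean',W.mean(0),'depth z',C[b][:,2].max(),np.median(C[b][:,2]))
l=cv2.fitLine((W*1000).astype(np.float32),cv2.DIST_L2,0,.01,.01).ravel(); print('line ang',np.rad2deg(np.arctan2(l[1],l[0])))
br=reg&(hsv[...,0]<15)&(hsv[...,1]>80)&(im[...,2]>60)|b
br=cv2.morphologyEx(br.astype(np.uint8),cv2.MORPH_OPEN,np.ones((3,3)))
ct=max(cv2.findContours(br,0,1)[0],key=cv2.contourArea); W=onz(k,ct.reshape(-1,2),.029)[:,:2]; c,rr=cv2.minEnclosingCircle((W*1000).astype(np.float32)); print('foot',c,rr)
# bore rim
Z=C[...,2]; m=((Z>.145)).astype(np.uint8)
ct,h=cv2.findContours(m,cv2.RETR_CCOMP,cv2.CHAIN_APPROX_NONE)
for q,hh in zip(ct,h[0]):
    u0=q.reshape(-1,2).mean(0)
    if len(q)>150 and abs(u0[0]-318)<40 and abs(u0[1]-139)<60:
        W=onz(k,q.reshape(-1,2),.15)[:,:2]; c,rr=cv2.minEnclosingCircle((W*1000).astype(np.float32)); 
        A=np.c_[2*W,np.ones(len(W))]; s=np.linalg.lstsq(A,(W**2).sum(1),rcond=None)[0]; print('circ',len(q),hh[3],s[:2],'r',np.sqrt(s[2]+s[:2]@s[:2]))
print('floor z',np.median(Z[reg&(Z<.03)&(Z>.0)]))
# stand view
s=load('w_stand.npz'); im=s['im']; C=cloud(s); X,Y,Z=C[...,0],C[...,1],C[...,2]
near=lambda x,y,r:(np.hypot(X-x,Y-y)<r)
def rect(m,name):
    P=(np.c_[X[m],Y[m]]*1000).astype(np.float32); r=cv2.minAreaRect(P); print(name,len(P),'z',np.median(Z[m]),np.array(r[0])/1000,r[1],r[2])
rect(near(.51,-.02,.08)&(Z>.132)&(Z<.15),'plate')
rect(near(.51,-.02,.08)&(Z>.1)&(Z<.15),'plate2')
rect(near(.49,-.02,.04)&(Z>.2),'captop')
hs=cv2.cvtColor(im,cv2.COLOR_BGR2HSV)
h=near(.49,-.02,.04)&(Z>.2); 
v,u=np.where(h); W=onz(s,np.c_[u,v],.207)[:,:2]; r=cv2.minAreaRect((W*1000).astype(np.float32)); print('cap on plane',np.array(r[0])/1000,r[1],r[2])
print('table',np.median(Z[near(.4,-.2,.03)]))
rect(near(.5244,-.247,.13)&(Z>.043)&(Z<.058),'rim')
mm=near(.5382,-.3002,.03)&(Z<.03); print('slip depth z',np.median(Z[mm]))
cv2.imwrite('pics/stcrop.png',cv2.resize(im[80:230,260:400],None,fx=4,fy=4,interpolation=cv2.INTER_CUBIC))
cv2.imwrite('pics/boxcrop.png',cv2.resize(im[170:340,80:260],None,fx=4,fy=3.5,interpolation=cv2.INTER_CUBIC))
```

```text
blue 142 315 322 125 160
bar [0.5692 0.3023] (5.158658504486084, 33.74805450439453) 25.11890983581543 mean [0.5683 0.3042] depth z 0.42008775807700155 0.06168520443144418
line ang -65.561104
foot (575.850341796875, 305.6717529296875) 15.578845977783203
circ 758 -1 [0.5689 0.3008] r 0.0960078747606028
circ 315 759 [0.5689 0.3013] r 0.04055879996406876
floor z 0.022642942118370812
plate 4799 z 0.140587266170548 [ 0.5069 -0.017 ] (50.27852249145508, 86.54756164550781) 87.01306915283203
plate2 4799 z 0.140587266170548 [ 0.5069 -0.017 ] (50.27852249145508, 86.54756164550781) 87.01306915283203
captop 2009 z 0.4497761604207152 [ 0.491  -0.0163] (22.302520751953125, 16.45876693725586) 20.149555206298828
cap on plane [ 0.5882 -0.0661] (542.7181396484375, 372.6138000488281) 59.78499984741211
table 0.00025166311518509676
rim 3350 z 0.05140135848201921 [ 0.5218 -0.2439] (90.62735748291016, 171.7471160888672) 14.323378562927246
slip depth z 0.006434232135194284
```

View pics/stcrop.png

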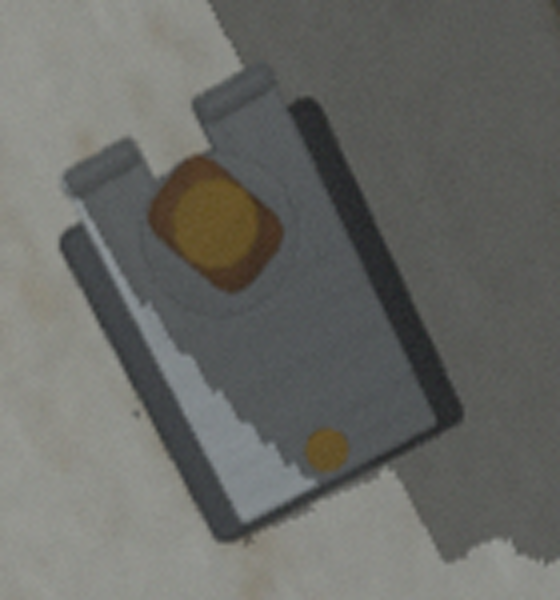

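View pics/boxcrop.png

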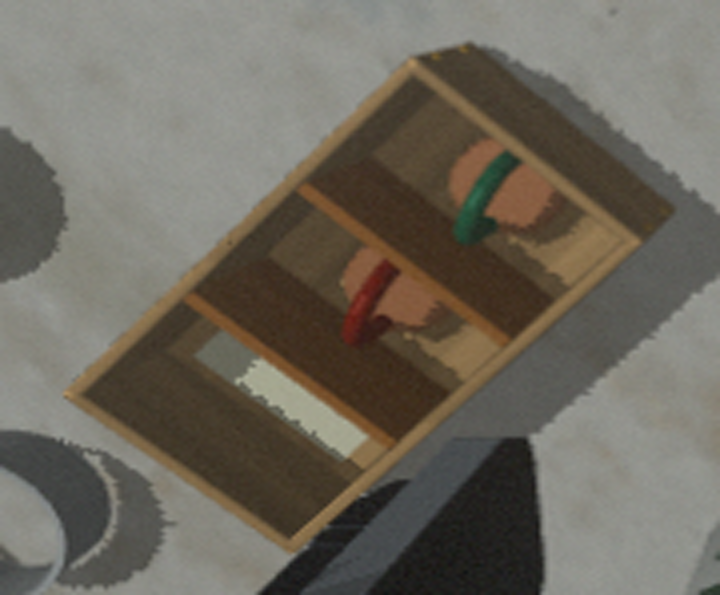

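Run:
```python
from h import *
np.set_printoptions(precision=4,suppress=True)
k=load('w_kiln.npz'); im=k['im']; C=cloud(k)
cr=im[90:190,265:370]; cv2.imwrite('pics/bore.png',cv2.resize(cr,None,fx=6,fy=5.9,interpolation=cv2.INTER_CUBIC))
Z=C[...,2]; reg=np.zeros(Z.shape,bool); reg[95:185,265:372]=1
for lo,hi in [(.05,.07),(.025,.034),(.0265,.034)]:
    m=reg&(Z>lo)&(Z<hi); 
    n,lab,st,ce=cv2.connectedComponentsWithStats(m.astype(np.uint8)); i=1+np.argmax(st[1:,4]); m=lab==i
    P=(C[m][:,:2]*1000).astype(np.float32); print(lo,hi,len(P),cv2.minAreaRect(P),cv2.minEnclosingCircle(P), st[i])
s=load('scene0.npz'); 
for y in (20,200):
    a=np.deg2rad(y); d=np.array([np.cos(a),np.sin(a),0]); o=np.array([.4912,-.0172,.14])
    print(y,proj(s,[o+d*.009+[0,0,-.115],o+d*.0225+[0,0,-.1],o+[0,0,-.1]]))
cv2.imwrite('pics/hooks.png',cv2.resize(s['im'][230:330,260:350],None,fx=6,fy=6,interpolation=cv2.INTER_CUBIC))
```

```text
0.05 0.07 717 ((568.846435546875, 301.6876220703125), (81.62012481689453, 82.15577697753906), 24.501567840576172) ((568.6809692382812, 301.5323181152344), 41.399681091308594) [277  98  83  87 717]
0.025 0.034 369 ((559.4194946289062, 298.028564453125), (14.885643005371094, 36.87349319458008), 25.256290435791016) ((565.8607177734375, 301.06732177734375), 18.439634323120117) [302 125  15  36 369]
0.0265 0.034 369 ((559.4194946289062, 298.028564453125), (14.885643005371094, 36.87349319458008), 25.256290435791016) ((565.8607177734375, 301.06732177734375), 18.439634323120117) [302 125  15  36 369]
20 [[299.5428 302.2455]
 [302.2093 291.2204]
 [297.2162 298.3326]]
200 [[295.4989 308.1392]
 [291.987  305.7812]
 [297.2162 298.3326]]
```

View pics/bore.png

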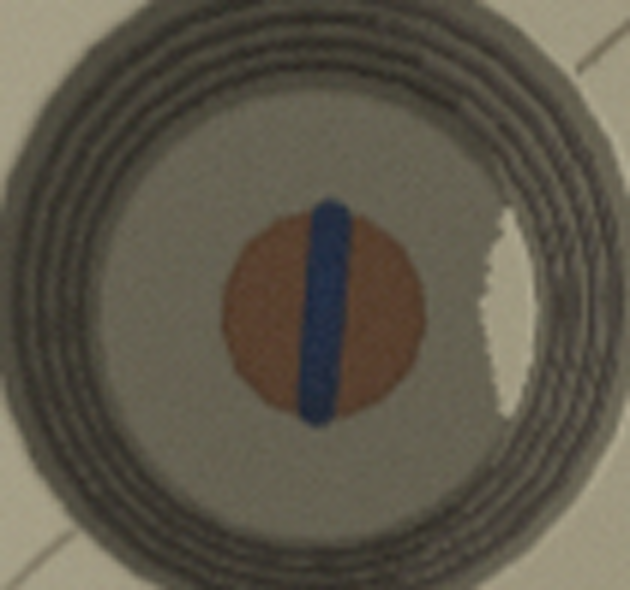

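View pics/hooks.png

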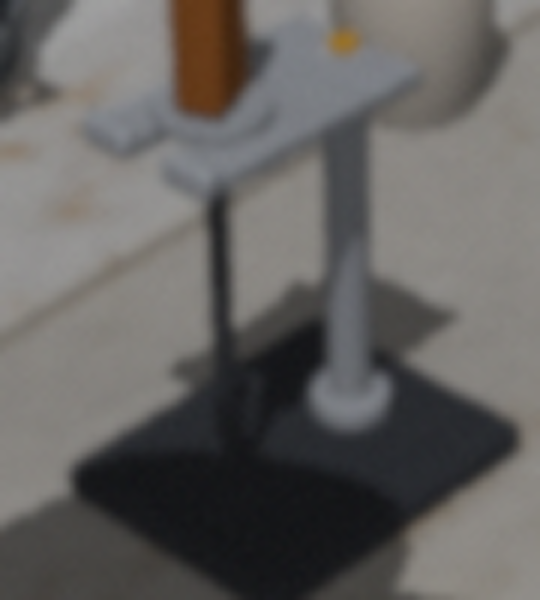

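The hook is heading about 20°: its tip in the scene picture is at (302,293), which matches the 20° projection at (302,291) and not 200°. The plate size (50 × 86), rim (90.6 × 172), bore radius (40.6) and floor height (0.0226) all match the given values. Next I'll grasp the hook and draw it out.

Run:
```python
from h import *
from rig import ctrl
np.set_printoptions(precision=4,suppress=True)
k=load('w_kiln.npz')
for z,uv in [(.0615,(319.05,143.2)),(.0500,(320.3,123.9)),(.05,(317.8,162.4)),(.029,(319.,143.2))]: print(z,onz(k,[uv],z))
R=Rdown(290); hx,hy=.4911,-.0170
ctrl.movep([hx,hy,.30],R); print(ctrl.read_clock(),ctrl.read_qpos())
ctrl.movel([hx,hy,.166],v=.12)
snap(ctrl,'wrist','w_grasp0')
print(ctrl.read_clock(),ctrl.read_force())
```

```text
0.0615 [[0.5701 0.3024 0.0615]]
0.05 [[0.5617 0.3196 0.05  ]]
0.05 [[0.5785 0.2851 0.05  ]]
0.029 [[0.5699 0.3028 0.029 ]]
4.85 [ 15.817   14.5408 -21.9365  98.4332   5.7751  68.096  -77.4557]
6.1667 [-0.4468  0.1031 -0.6828]
```

View pics/w_grasp0.png

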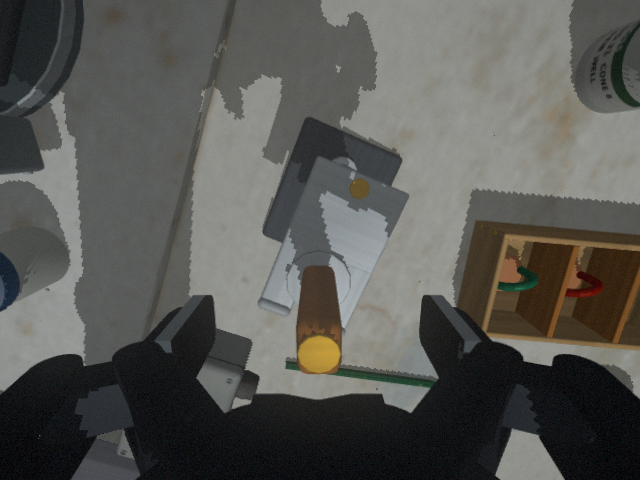

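The handle's cap is at (320,354), midway between the fingers, and its edges run parallel to the pads. I'll close the gripper and draw the hook out along the stand's -x.

Run:
```python
from h import *
from rig import ctrl
np.set_printoptions(precision=4,suppress=True)
ctrl.gripper_close(60); print('open',ctrl.read_opening(),ctrl.read_force())
p=np.array(ctrl.read_ee_pos()); print(p)
a=np.deg2rad(-3); sx=np.array([np.cos(a),np.sin(a),0])
p1=p+[0,0,.014]; ctrl.movel(p1,v=.05)
p2=p1-sx*.064; ctrl.movel(p2,v=.08); print(ctrl.read_force())
p3=p2.copy(); p3[2]=.35; ctrl.movel(p3,v=.15); print(ctrl.read_ee_pos())
snap(ctrl,'wrist','w_hook'); snap(ctrl,'scene','s_hook'); 
print(ctrl.read_clock(),ctrl.read_opening(),ctrl.read_force())
```

```text
open 0.015302328989390724 [-0.0587 -0.6977  1.4053]
[ 0.4912 -0.0171  0.1661]
[-0.5795  0.1665 -1.1275]
[ 0.427  -0.0138  0.3493]
9.5667 0.015466329852336595 [-0.4097 -0.4778 -0.2482]
```

View pics/w_hook.png

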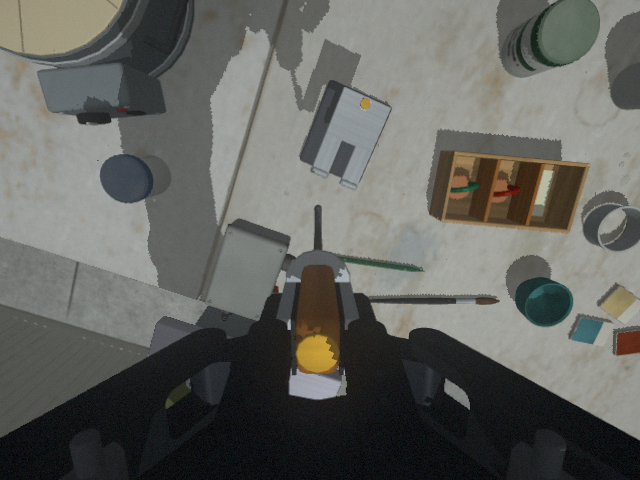

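View pics/s_hook.png

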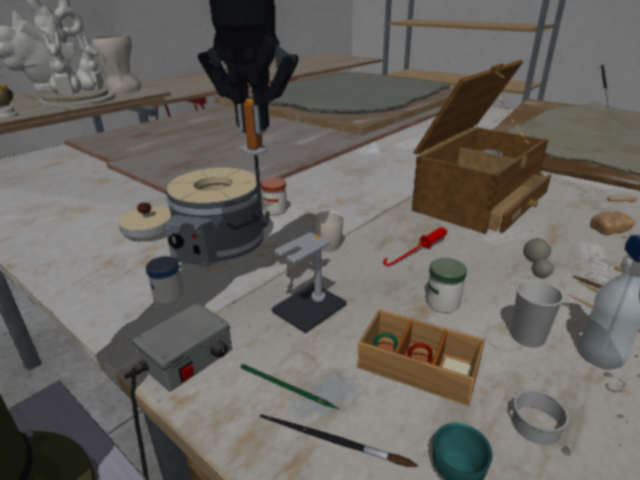

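The hook is out and upright, with its tip at (318,206) in the wrist view and its cap at (318,354). The fork is empty. Next I'll check the hook's offset in the grip against the wrist camera, then hover over the kiln.

Run:
```python
from h import *
from rig import ctrl
np.set_printoptions(precision=4,suppress=True)
w=load('w_hook.npz'); p=np.array([.427,-.0138,.3493]); R=Rdown(290); oz=p[2]-.026
hx=np.array([np.cos(np.deg2rad(20)),np.sin(np.deg2rad(20)),0]); hy=np.array([-hx[1],hx[0],0])
for nm,uv,z in [('cap',(318,354),oz+.068),('tip',(318,207),oz-.101)]:
    d=onz(w,[uv],z)[0]-p; print(nm,'along x',d@hx,'y',d@hy)
# exact stand seat from empty fork
C=cloud(w); Z=C[...,2]; m=(Z>.132)&(Z<.15)&(np.hypot(C[...,0]-.507,C[...,1]+.017)<.08); P=(C[m][:,:2]*1000).astype(np.float32); print(cv2.minAreaRect(P))
np.save('plate.npy',P)
h=25.5; Rk=Rdown(h+270); hx=np.array([np.cos(np.deg2rad(h)),np.sin(np.deg2rad(h)),0]); T=np.array([.5697,.3018,0])
p=T-hx*.030; p[2]=.35
ctrl.movep(p,Rk); print(ctrl.read_clock(),ctrl.read_qpos())
p[2]=.26; ctrl.movel(p,v=.12); snap(ctrl,'wrist','w_k2'); snap(ctrl,'top','t_k2'); print(ctrl.read_clock(),p,ctrl.read_ee_pos())
```

```text
cap along x -6.231312135492433e-05 y 0.0007647468800414495
tip along x 0.02126121731030268 y 0.0006261662466389691
((506.838623046875, -17.384174346923828), (50.46568298339844, 86.54682922363281), 87.66532897949219)
10.8 [  -9.1387   26.9221  -36.3543   74.7822   15.7514   83.2689 -108.9328]
11.8 [0.5426 0.2889 0.26  ] [0.543  0.2892 0.2611]
```

View pics/w_k2.png

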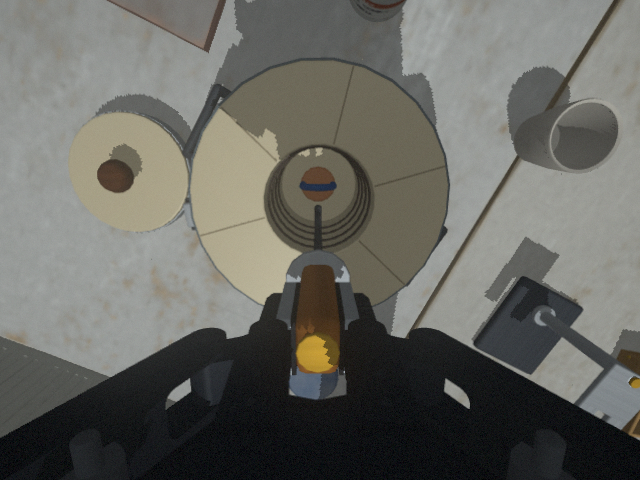

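The tip at (318,207) points squarely at the blue bar (301–335,186), which lies horizontal in the view, so the heading is right. I'll re-measure the bar's centre from this view.

Run:
```python
from h import *
np.set_printoptions(precision=4,suppress=True)
k=load('w_k2.npz'); im=k['im']; hsv=cv2.cvtColor(im,cv2.COLOR_BGR2HSV)
b=(hsv[...,0]>100)&(hsv[...,0]<130)&(hsv[...,1]>90); b[:160]=0;b[205:]=0;b[:,:280]=0;b[:,350:]=0
v,u=np.where(b); print(len(u),u.min(),u.max(),v.min(),v.max())
W=onz(k,np.c_[u,v],.060)[:,:2]; r=cv2.minAreaRect((W*1000).astype(np.float32)); print('bar',r)
h=np.deg2rad(25.5); hx=np.array([np.cos(h),np.sin(h)]);hy=np.array([-hx[1],hx[0]]); p=np.array([.543,.2892])
c=np.array(r[0])/1000-p; print('rel to hook: x',c@hx,'y',c@hy)
# end pixels and middle band
mid=(np.abs(u-u.mean())<6); W2=onz(k,np.c_[u,v][mid],.0615)[:,:2].mean(0)-p; print('mid',W2@hx,W2@hy,v[mid].min(),v[mid].max())
tip=onz(k,[(318,207)],.2611-.026-.101)[0][:2]-p; print('tip',tip@hx,tip@hy)
cv2.imwrite('pics/k2c.png',cv2.resize(im[140:260,260:380],None,fx=5,fy=5,interpolation=cv2.INTER_CUBIC))
C=cloud(k); W=C[(C[...,2]>.145)&(np.hypot(C[...,0]-.569,C[...,1]-.3)<.12)]
m=((C[...,2]>.145)&(C[...,2]<.156)).astype(np.uint8); print(np.median(W[:,2]))
```

```text
200 300 335 182 190
bar ((570.21484375, 303.0710144042969), (7.906721115112305, 34.9203987121582), 25.420101165771484)
rel to hook: x 0.030535343109668236 y 0.0008034812480444695
mid 0.02980986331857785 0.0007170822390276135 184 190
tip 0.021693264159672654 0.00040690800866245355
0.32234984538539935
```

View pics/k2c.png

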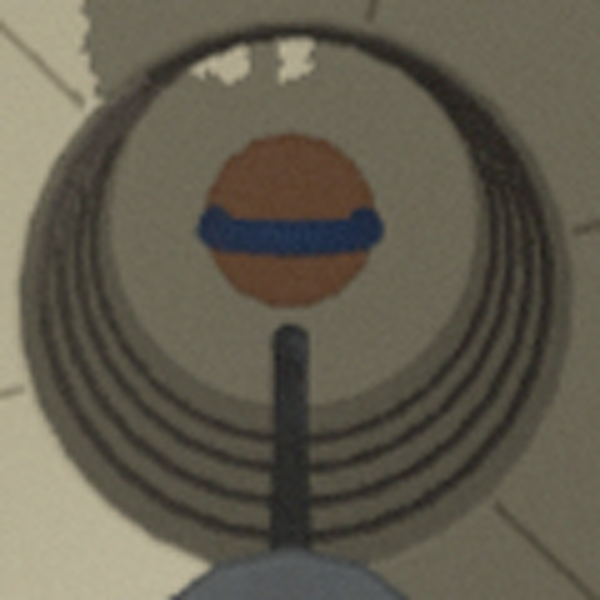

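Run:
```python
from h import *
from rig import ctrl
np.set_printoptions(precision=4,suppress=True)
h=25.5; hx=np.array([np.cos(np.deg2rad(h)),np.sin(np.deg2rad(h)),0]); T=np.array([.5697,.3022,0])
p=T-hx*.032; p[2]=.2; 
print(ctrl.movel(p,v=.1,force_limit=6)); 
p[2]=.1795; print(ctrl.movel(p,v=.04,force_limit=4)); ctrl.hold(.2); print(ctrl.read_ee_pos(),p,ctrl.read_force())
snap(ctrl,'wrist','w_k3'); print(ctrl.read_clock())
k=load('w_k3.npz'); cv2.imwrite('pics/k3c.png',cv2.resize(k['im'][130:290,240:400],None,fx=3.7,fy=3.7,interpolation=cv2.INTER_CUBIC))
```

```text
False
False
[0.5409 0.2885 0.1797] [0.5408 0.2884 0.1795] [-0.5263  0.6709 -1.3692]
13.4583
```

View pics/k3c.png

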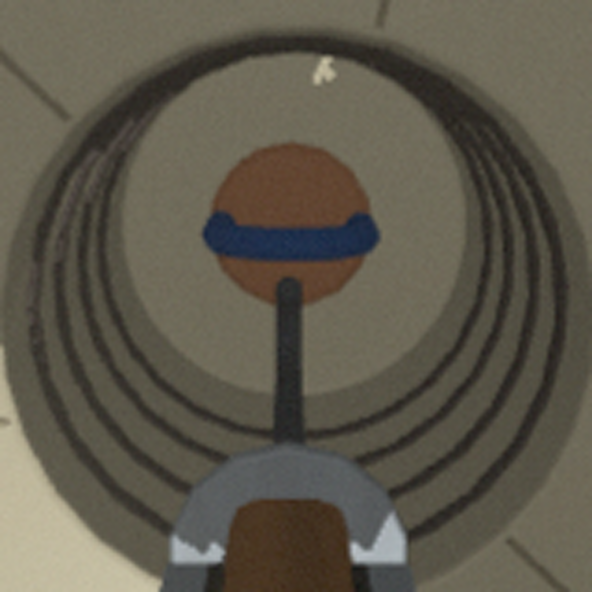

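The tip is at crop (288,285), in front of the bar (290,243) and slightly left of centre by about 0.5 mm. I'll go under the loop, then lift a little and look.

Run:
```python
from h import *
from rig import ctrl
np.set_printoptions(precision=4,suppress=True)
h=25.5; hx=np.array([np.cos(np.deg2rad(h)),np.sin(np.deg2rad(h)),0]); T=np.array([.5697,.3022,0])
p=T-hx*.0095; p[2]=.1795
print(ctrl.movel(p,v=.03,force_limit=4)); ctrl.hold(.1); snap(ctrl,'wrist','w_k4a')
p[2]+=.012; print(ctrl.movel(p,v=.03,force_limit=5)); ctrl.hold(.2); print(ctrl.read_ee_pos(),ctrl.read_force())
snap(ctrl,'wrist','w_k4b'); print(ctrl.read_clock())
ims=[cv2.resize(load(f'w_k4{c}.npz')['im'][130:290,250:390],None,fx=2.8,fy=3.2,interpolation=cv2.INTER_CUBIC) for c in 'ab']
cv2.imwrite('pics/k4.png',np.hstack(ims))
```

```text
False
False
[0.5611 0.298  0.1913] [-0.8446  0.2424 -1.2237]
15.3083
```

View pics/k4.png

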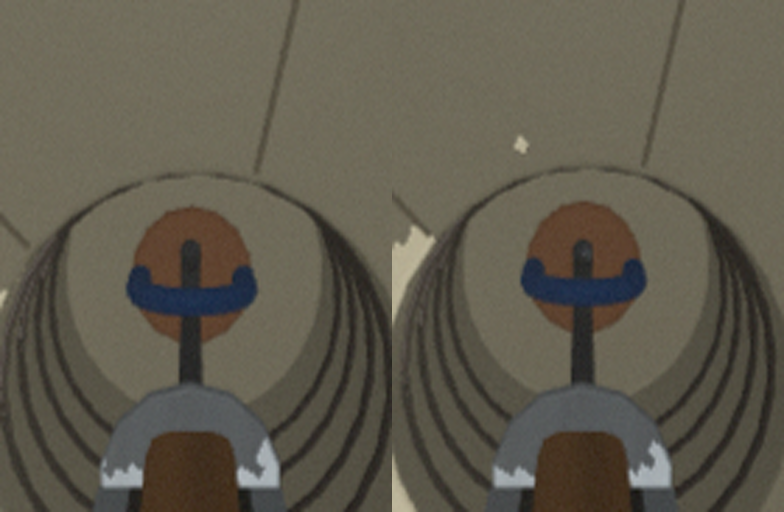

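The hook's tip shows through the loop beyond the bar, at crop (583,250), so the bar hangs in the bend. I'll lift it out.

Run:
```python
from h import *
from rig import ctrl
np.set_printoptions(precision=4,suppress=True)
p=np.array(ctrl.read_ee_pos()); p[2]=.363
print(ctrl.movel(p,v=.07,force_limit=8)); ctrl.hold(.4); print(ctrl.read_ee_pos(),ctrl.read_force(),ctrl.read_clock())
snap(ctrl,'wrist','w_l'); snap(ctrl,'scene','s_l')
cv2.imwrite('pics/l.png',np.hstack([cv2.resize(load('w_l.npz')['im'][130:290,250:390],None,fx=2.8,fy=3.2),cv2.resize(load('s_l.npz')['im'][60:260,130:310],None,fx=2.2,fy=2.56)]))
```

```text
False
[0.561  0.2981 0.363 ] [-0.5071  0.6186 -1.7497] 18.3083
```

View pics/l.png

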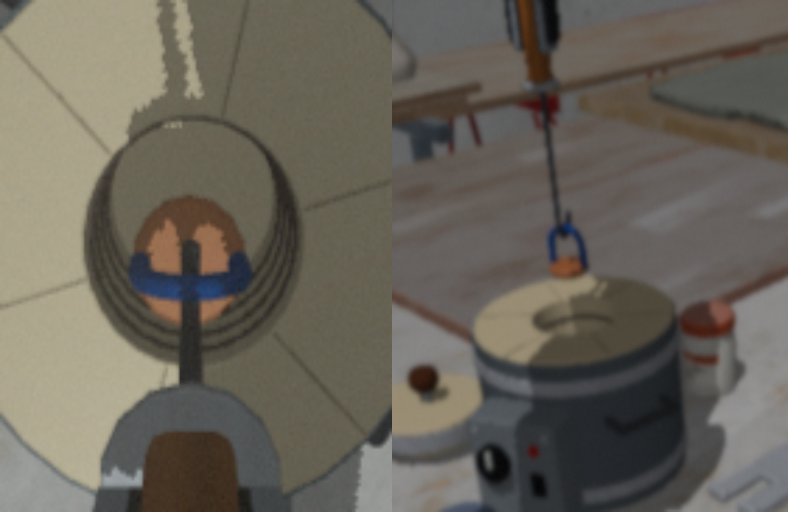

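The trial hangs upright on the hook with its underside near z = 0.187, above the rim. I'll carry it to the box, using the box pose from a second wrist view as a check.

Run:
```python
from h import *
from rig import ctrl
np.set_printoptions(precision=4,suppress=True)
w=load('w_hook.npz'); C=cloud(w); Z=C[...,2]; m=(np.hypot(C[...,0]-.523,C[...,1]+.2455)<.13)&(Z>.043)&(Z<.058); r=cv2.minAreaRect((C[m][:,:2]*1000).astype(np.float32)); print(r,m.sum())
h=14.4; a=np.deg2rad(h); bx=np.array([np.cos(a),np.sin(a),0]); by=np.array([-bx[1],bx[0],0])
c=np.array([.5225,-.2455,0])-by*.055; print('slot',c)
p=c+bx*.006-bx*.009; p[2]=.363
ctrl.movel(p,v=.12,attitude=Rdown(h+270)); ctrl.hold(.5); print(ctrl.read_clock(),ctrl.read_ee_pos(),ctrl.read_qpos(),ctrl.read_force())
snap(ctrl,'wrist','w_b'); snap(ctrl,'scene','s_b')
```

```text
((521.3689575195312, -243.56358337402344), (90.852294921875, 171.43850708007812), 14.591853141784668) 3256
slot [ 0.5362 -0.2988  0.    ]
24.0417 [ 0.5333 -0.2995  0.363 ] [ 42.6892  25.0669 -26.5422  73.6866  10.9783  83.7275 -58.4725] [ 0.288   0.1899 -0.9412]
```

View pics/w_b.png

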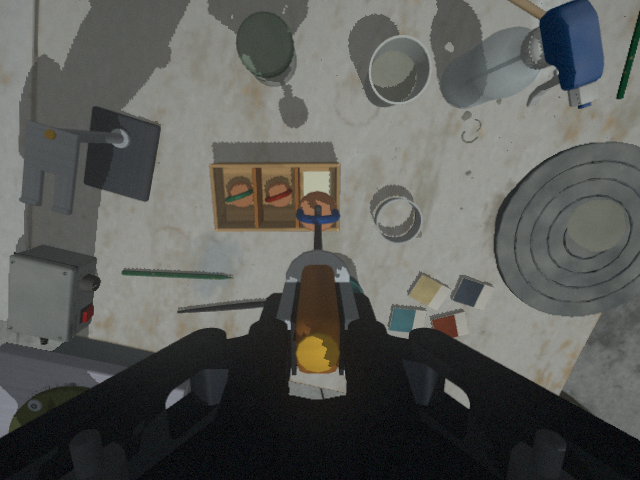

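The trial hangs at about (318,208) above the right-hand slot, with the slip at (316,185). I'll measure the box in this view relative to the hook.

Run:
```python
from h import *
np.set_printoptions(precision=4,suppress=True)
w=load('w_b.npz'); C=cloud(w); Z=C[...,2]; X,Y=C[...,0],C[...,1]
m=(np.hypot(X-.523,Y+.2455)<.13)&(Z>.043)&(Z<.058); P=C[m][:,:2]; r=cv2.minAreaRect((P*1000).astype(np.float32)); print(r,m.sum())
a=np.deg2rad(14.4); bx=np.array([np.cos(a),np.sin(a)]); by=np.array([-bx[1],bx[0]])
p=np.array([.5333,-.2995]); U=(P-p)@bx; V=(P-p)@by
# far-wall region, and walls along y near far half of slots
for x0 in (.01,.02,.03):
    s=(np.abs(U-x0)<.004); vv=np.sort(V[s]); g=np.split(vv,np.where(np.diff(vv)>.008)[0]+1); print(x0,[(q[0].round(4),q[-1].round(4)) for q in g])
print('U range',np.percentile(U,[.5,99.5]),'V',np.percentile(V,[.5,99.5]))
```

```text
((521.697021484375, -243.73635864257812), (90.49581909179688, 170.71229553222656), 14.341273307800293) 2178
0.01 [(np.float64(-0.0276), np.float64(-0.0236)), (np.float64(0.0266), np.float64(0.0307)), (np.float64(0.0461), np.float64(0.0539)), (np.float64(0.0812), np.float64(0.0867)), (np.float64(0.1027), np.float64(0.1053)), (np.float64(0.1356), np.float64(0.1406))]
0.02 [(np.float64(-0.0275), np.float64(-0.0235)), (np.float64(0.0265), np.float64(0.0306)), (np.float64(0.0812), np.float64(0.0857)), (np.float64(0.1355), np.float64(0.1412))]
0.03 [(np.float64(-0.0272), np.float64(-0.0233)), (np.float64(0.0265), np.float64(0.0303)), (np.float64(0.0813), np.float64(0.0867)), (np.float64(0.136), np.float64(0.1409))]
U range [-0.0425  0.0468] V [-0.0281  0.1411]
```

Run:
```python
from h import *
from rig import ctrl
np.set_printoptions(precision=4,suppress=True)
a=np.deg2rad(14.4); by=np.array([-np.sin(a),np.cos(a),0])
p=np.array([.5333,-.2995,.24])+by*.001
print(ctrl.movel(p,v=.1,force_limit=8)); ctrl.hold(.2); snap(ctrl,'wrist','w_b2')
p[2]=.19; print(ctrl.movel(p,v=.04,force_limit=5)); ctrl.hold(.2); print(ctrl.read_clock(),ctrl.read_ee_pos(),ctrl.read_force())
snap(ctrl,'wrist','w_b3')
cv2.imwrite('pics/b.png',np.hstack([cv2.resize(load(f)['im'][130:290,210:390],None,fx=2.2,fy=3) for f in ('w_b2.npz','w_b3.npz')]))
```

```text
False
False
27.375 [ 0.5331 -0.2986  0.1902] [ 0.0486 -0.3055 -1.3498]
```

View pics/b.png

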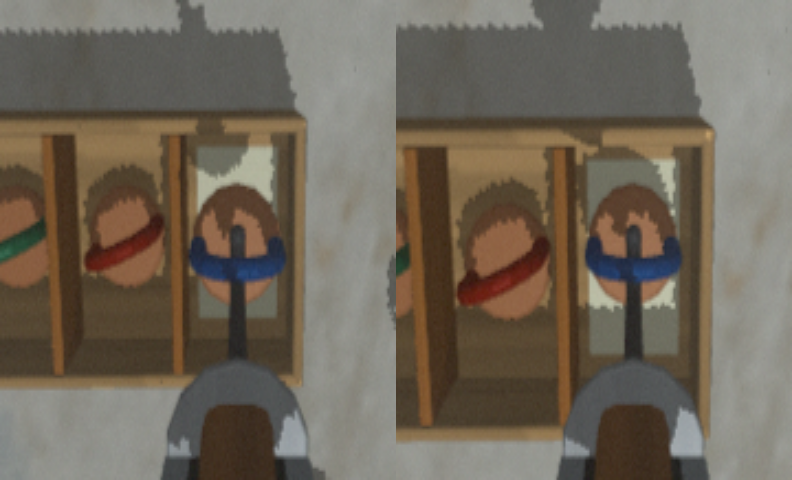

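The trial is inside the right-hand slot, centred over the slip. I'll lower it to the floor and on, so the tip drops below the bar, then check.

Run:
```python
from h import *
from rig import ctrl
np.set_printoptions(precision=4,suppress=True)
p=np.array([.5330,-.2985,.1785]); print(ctrl.movel(p,v=.02,force_limit=5)); ctrl.hold(.2); print(ctrl.read_force()); snap(ctrl,'wrist','w_b4')
p[2]=.1625; print(ctrl.movel(p,v=.03,force_limit=4)); ctrl.hold(.2); print(ctrl.read_clock(),ctrl.read_ee_pos(),ctrl.read_force())
snap(ctrl,'wrist','w_b5')
cv2.imwrite('pics/b5.png',np.hstack([cv2.resize(load(f)['im'][130:290,210:390],None,fx=2.2,fy=3) for f in ('w_b4.npz','w_b5.npz')]))
```

```text
False
[-0.4287  0.0096 -1.5199]
False
29.2833 [ 0.5331 -0.2985  0.1627] [-0.5071 -0.0983 -0.5484]
```

View pics/b5.png

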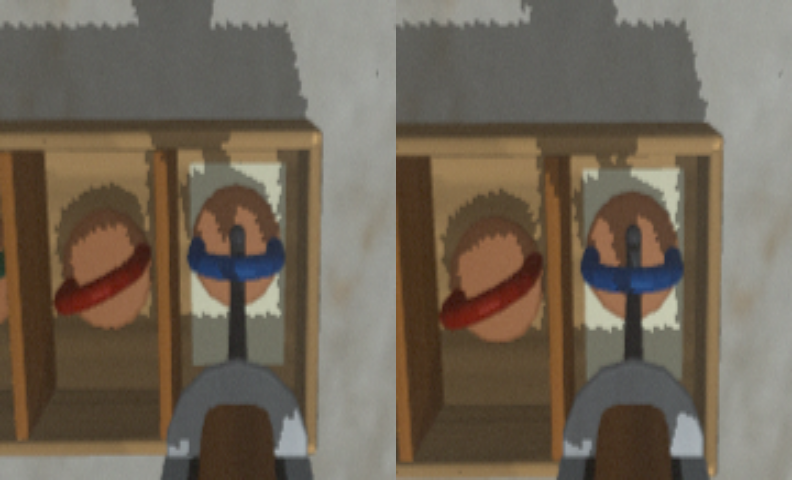

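The trial is on the floor upright and the hook is about 18 mm lower inside the loop. I'll withdraw it along the hook's -x.

Run:
```python
from h import *
from rig import ctrl
np.set_printoptions(precision=4,suppress=True)
a=np.deg2rad(14.4); bx=np.array([np.cos(a),np.sin(a),0])
p=np.array([.5330,-.2985,.1625])-bx*.0235; print(ctrl.movel(p,v=.03,force_limit=4)); ctrl.hold(.2); print(ctrl.read_clock(),ctrl.read_ee_pos(),ctrl.read_force())
snap(ctrl,'wrist','w_b6')
cv2.imwrite('pics/b6.png',cv2.resize(load('w_b6.npz')['im'][110:290,230:410],None,fx=3.2,fy=3.2))
```

```text
False
30.4667 [ 0.5104 -0.3042  0.1625] [ 0.9899 -0.2253 -0.9377]
```

View pics/b6.png

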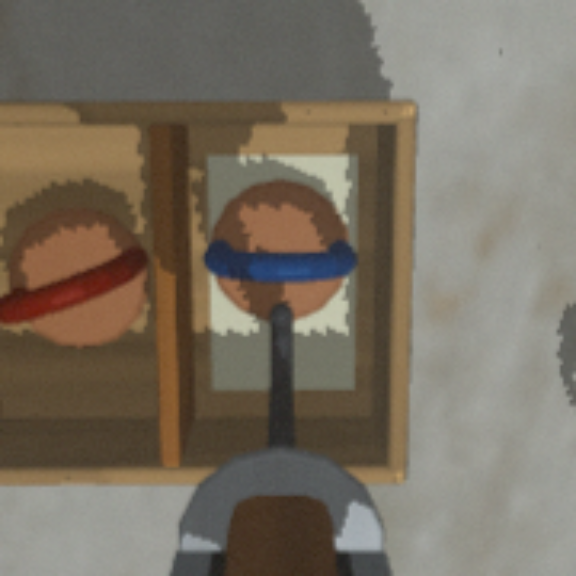

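The tip (282,315) is out in front of the bar (282,262) and the trial stands upright. I'll raise the hook with 3 mm of extra clearance and check the placement.

Run:
```python
from h import *
from rig import ctrl
np.set_printoptions(precision=4,suppress=True)
a=np.deg2rad(14.4); bx=np.array([np.cos(a),np.sin(a),0])
p=np.array([.5330,-.2985,.1625])-bx*.0265; ctrl.movel(p,v=.03,force_limit=4)
p[2]=.20; print(ctrl.movel(p,v=.05,force_limit=4)); p[2]=.35; print(ctrl.movel(p,v=.15,force_limit=8)); print(ctrl.read_clock())
k=snap(ctrl,'wrist','w_b7'); snap(ctrl,'scene','s_b7')
im=k['im']; cv2.imwrite('pics/b7.png',np.hstack([cv2.resize(im[100:260,200:400],None,fx=2,fy=2.5),cv2.resize(load('s_b7.npz')['im'][300:410,350:490],None,fx=2.8,fy=3.636)]))
hsv=cv2.cvtColor(im,cv2.COLOR_BGR2HSV); b=(hsv[...,0]>100)&(hsv[...,0]<130)&(hsv[...,1]>110)
C=cloud(k); X,Y,Z=C[...,0],C[...,1],C[...,2]
b&=np.hypot(X-.54,Y+.295)<.05; print(b.sum(),'loop top z',np.percentile(Z[b],[50,95,100]))
v,u=np.where(b); r=cv2.minAreaRect((onz(k,np.c_[u,v],.044)[:,:2]*1000).astype(np.float32)); print('bar',r)
m=(np.hypot(X-.523,Y+.2455)<.13)&(Z>.043)&(Z<.058)&~b; m&=~(np.hypot(X-p[0],Y-p[1])<.02); r2=cv2.minAreaRect((C[m][:,:2]*1000).astype(np.float32)); print(r2)
bx=bx[:2]; by=np.array([-bx[1],bx[0]]); s=np.array([.5216,-.2437])-by*.055; d=np.array(r[0])/1000-s; print('slip frame',d@bx,d@by)
```

```text
False
False
32.8167
2437 loop top z [0.4436 0.4514 0.4919]
bar ((291.36578369140625, -309.3157958984375), (651.8643188476562, 971.2257690429688), 27.843948364257812)
((521.6510009765625, -243.59121704101562), (90.13545227050781, 171.10899353027344), 14.332099914550781)
slip frame -0.23931896991036533 0.048702566263993274
```

View pics/b7.png

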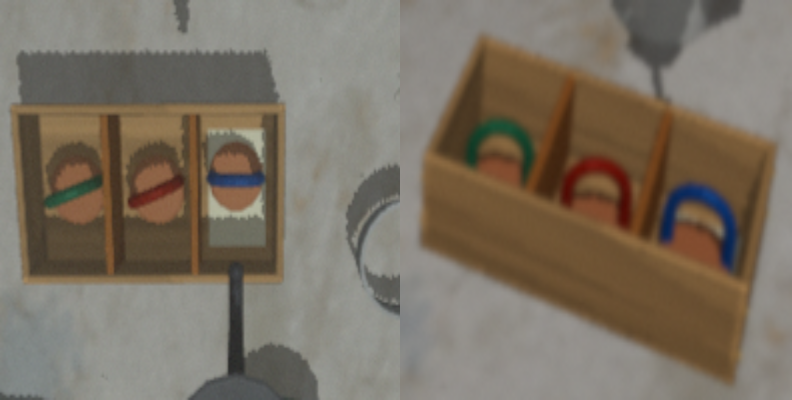

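Run:
```python
from h import *
from rig import ctrl
np.set_printoptions(precision=4,suppress=True)
k=load('w_b7.npz'); im=k['im']; hsv=cv2.cvtColor(im,cv2.COLOR_BGR2HSV); C=cloud(k); X,Y,Z=C[...,0],C[...,1],C[...,2]
b=(hsv[...,0]>100)&(hsv[...,0]<130)&(hsv[...,1]>110)&(np.hypot(X-.54,Y+.295)<.05)&(Z<.07)
n,lab,st,ce=cv2.connectedComponentsWithStats(b.astype(np.uint8)); i=1+np.argmax(st[1:,4]); b=lab==i
v,u=np.where(b); r=cv2.minAreaRect((onz(k,np.c_[u,v],.042)[:,:2]*1000).astype(np.float32)); print('bar',r,'z',np.percentile(Z[b],[50,95]))
a=np.deg2rad(14.4); bx=np.array([np.cos(a),np.sin(a)]); by=np.array([-bx[1],bx[0]]); s=np.array([.5216,-.2437])-by*.055; d=np.array(r[0])/1000-s; print('slip frame',d@bx,d@by)
for f in ('w_hook.npz','w_b7.npz'):
    q=load(f)['im']; hs=cv2.cvtColor(q,cv2.COLOR_BGR2HSV); m=(hs[...,0]>20)&(hs[...,0]<32)&(hs[...,1]>180)&(hs[...,2]>150); m[:300]=0; v,u=np.where(m); print(f,u.mean(),v.mean(),len(u))
sa=np.deg2rad(-2.7); sx=np.array([np.cos(sa),np.sin(sa),0]); S=np.array([.4912,-.0171,.1661])
p2=S+[0,0,.014]-sx*.064; p3=p2.copy(); p3[2]=.35
R=Rdown(290)
ctrl.movel(p3,v=.15,attitude=R); print(ctrl.read_clock(),ctrl.read_qpos())
print(ctrl.movel(p2,v=.1,force_limit=8)); ctrl.hold(.1); print(ctrl.read_ee_pos(),p2)
snap(ctrl,'scene','s_r'); snap(ctrl,'wrist','w_r'); print(ctrl.read_clock())
cv2.imwrite('pics/r.png',np.hstack([cv2.resize(load('w_r.npz')['im'][60:300,220:420],None,fx=2,fy=2),cv2.resize(load('s_r.npz')['im'][170:340,220:360],None,fx=2.8,fy=2.824)]))
```

```text
bar ((542.7384643554688, -295.20648193359375), (3.7947561740875244, 33.55766677856445), 14.344200134277344) z [0.0442 0.0472]
slip frame 0.007665219446500801 -0.00014523340525479552
w_hook.npz 316.21102661596956 354.3060836501901 526
w_b7.npz 313.81786941580754 355.2938144329897 582
35.075 [ 30.008    7.3869 -36.1703 100.2778   4.5272  73.8091 -77.2595]
False
[ 0.4275 -0.0141  0.1805] [ 0.4273 -0.0141  0.1801]
37.125
```

View pics/r.png

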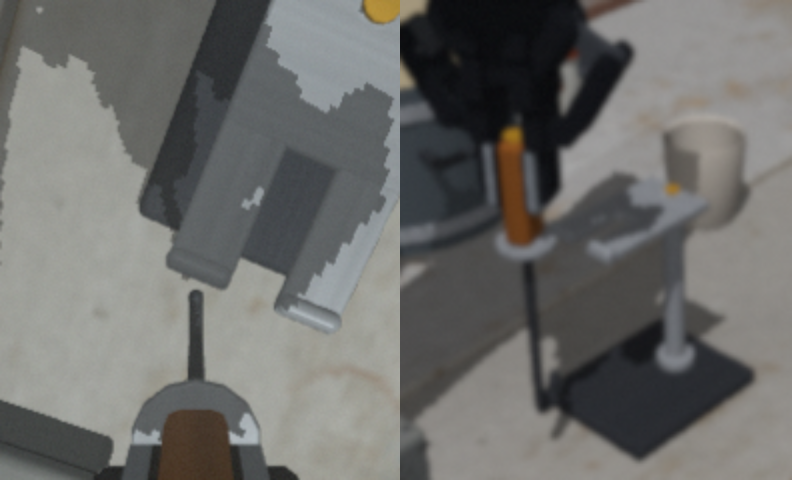

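The trial sits at (7.7, -0.1) mm in the slip frame, with its loop top near z = 0.047. The hook is in front of the fork, with the flange above the lips and the tip beside the foot as when it was drawn out. I'll slide it in.

Run:
```python
from h import *
from rig import ctrl
np.set_printoptions(precision=4,suppress=True)
S=np.array([.4911,-.0171,.1661])
p=S+[0,0,.014]; print(ctrl.movel(p,v=.06,force_limit=5)); ctrl.hold(.1); print(ctrl.read_ee_pos(),ctrl.read_force())
p=S.copy(); p[2]=.1672; print(ctrl.movel(p,v=.03,force_limit=4)); ctrl.hold(.2)
p[2]=.1661; print(ctrl.movel(p,v=.01,force_limit=2)); ctrl.hold(.2); print(ctrl.read_ee_pos(),ctrl.read_force(),ctrl.read_clock())
snap(ctrl,'scene','s_r2'); snap(ctrl,'wrist','w_r2')
cv2.imwrite('pics/r2.png',np.hstack([cv2.resize(load('w_r2.npz')['im'][140:380,220:420],None,fx=2,fy=2),cv2.resize(load('s_r2.npz')['im'][170:340,220:360],None,fx=2.8,fy=2.824)]))
```

```text
False
[ 0.4908 -0.0171  0.1802] [-1.1996 -0.3188 -0.3351]
False
False
[ 0.4912 -0.0171  0.1662] [ 0.0246 -0.5951 -0.1072] 39.6833
```

View pics/r2.png

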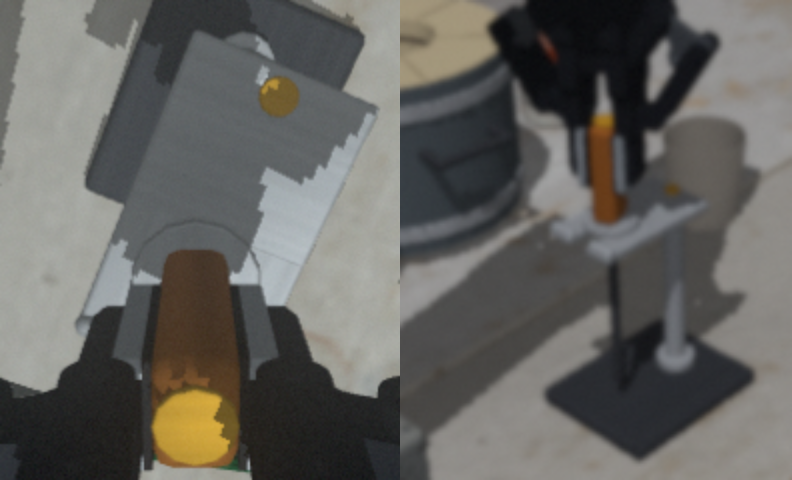

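The flange lies on the plate behind the lips. I'll release it, rise straight up and check.

Run:
```python
from h import *
from rig import ctrl
np.set_printoptions(precision=4,suppress=True)
ctrl.open(); ctrl.hold(.3); print(ctrl.read_opening(),ctrl.read_ee_pos())
S=np.array([.4911,-.0171,.30]); ctrl.movel(S,v=.1)
ctrl.movel([.48,-.1,.33],v=.15); ctrl.hold(.5); print(ctrl.read_clock())
s=snap(ctrl,'scene','s_f'); t=snap(ctrl,'top','t_f'); w=snap(ctrl,'wrist','w_f'); print(ctrl.read_clock())
C=cloud(w); X,Y,Z=C[...,0],C[...,1],C[...,2]
def rect(m,n): 
    P=(np.c_[X[m],Y[m]]*1000).astype(np.float32); print(n,len(P),np.median(Z[m]) if len(P) else 0,cv2.minAreaRect(P) if len(P) else '')
near=np.hypot(X-.4911,Y+.017)<.03
rect(near&(Z>.2)&(Z<.22),'cap'); rect(near&(Z>.1415)&(Z<.149),'flange'); rect((np.hypot(X-.507,Y+.017)<.08)&(Z>.132)&(Z<.15),'plate')
# bystanders: change between top images
t0=load('top0.npz'); C0=cloud(t0); C1=cloud(t)
for n,(u,v) in dict(cup=(287,188),blue=(228,334),green=(413,204),grn=(408,285),red=(430,278)).items():
    a=t0['im'][v-16:v+17,u-16:u+17].astype(int); b=t['im'][v-16:v+17,u-16:u+17].astype(int)
    d=cv2.phaseCorrelate(a.mean(2).astype(np.float32),b.mean(2).astype(np.float32),cv2.createHanningWindow((33,33),cv2.CV_32F)); print(n,d)
cv2.imwrite('pics/f.png',np.hstack([cv2.resize(s['im'][190:400,270:490],None,fx=1.8,fy=2.5),cv2.resize(t['im'][235:315,300:480],None,fx=2.2,fy=6.5625)[:525]]))
```

```text
0.08573329239865565 [ 0.4911 -0.0171  0.1661]
43.5
43.65
cap 580 0.20700350659811606 ((490.9495849609375, -16.903350830078125), (21.77800941467285, 15.831058502197266), 19.46963882446289)
flange 591 0.14406180487660247 ((492.4775390625, -16.661653518676758), (47.190879821777344, 56.57972717285156), 83.89561462402344)
plate 3963 0.1405482473394049 ((506.9359130859375, -16.887775421142578), (51.52163314819336, 86.78660583496094), 87.56500244140625)
cup ((-0.35504168063041064, -0.26800935346566135), 0.759997954339157)
blue ((0.011960714196945332, -0.029288250712351527), 0.9912258366375793)
green ((-0.8104956690776675, -0.49415214788890083), 0.29614853270259905)
grn ((5.72466728650258, 0.6626519826531272), 0.43448472795663057)
red ((-4.008726506651868, -1.3865465814897782), 0.5206070336294762)
```

```bash
ls pics/f.png pics/w_f.png pics/s_f.png
```

```text
pics/f.png
pics/s_f.png
pics/w_f.png
```

View pics/s_f.png

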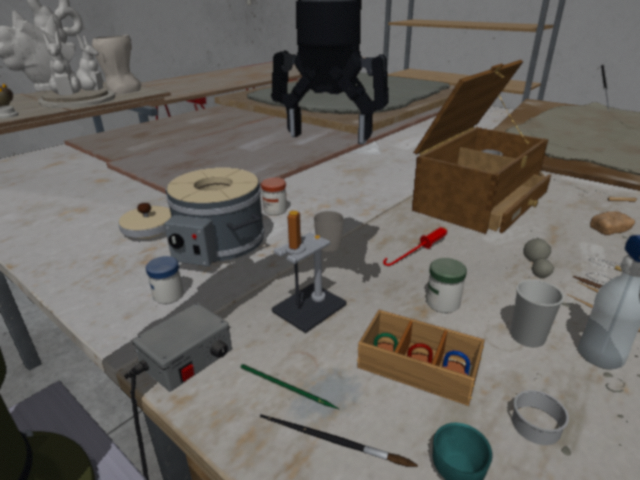

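View pics/w_f.png

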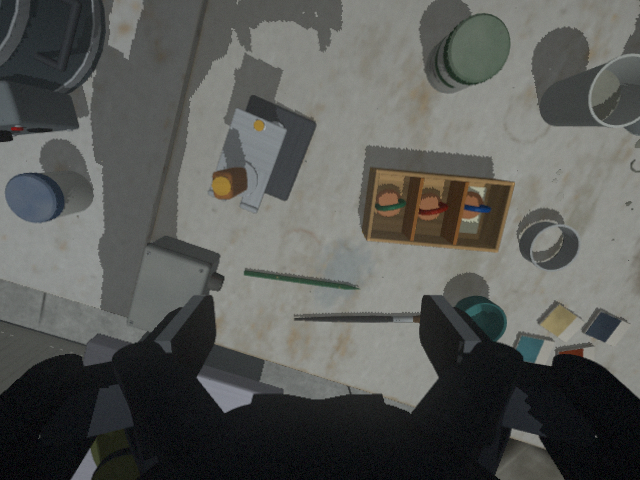

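The hook hangs in the fork (cap 0.207 high, at its original place) and the blue trial stands in the slot, with its loop at (458,360) in the scene view. The red and green phase-correlation values look disturbed by shadow, so I'll check those loops by colour in the scene view before handing in.

Run:
```python
from h import *
from rig import ctrl
for f in ('scene0.npz','s_f.npz'):
    im=load(f)['im']; hs=cv2.cvtColor(im,cv2.COLOR_BGR2HSV); H,S=hs[...,0],hs[...,1]
    for n,m in (('red',((H<6)|(H>172))&(S>140)),('green',(H>60)&(H<90)&(S>100))):
        m=m.copy(); m[:325]=0;m[375:]=0;m[:,:365]=0;m[:,440:]=0; v,u=np.where(m); print(f,n,len(u),u.mean().round(2),v.mean().round(2))
    t=0
ctrl.job_done(); print(ctrl.read_clock())
```

```text
scene0.npz red 108 421.82 350.39
scene0.npz green 76 385.25 338.36
s_f.npz red 120 421.45 349.91
s_f.npz green 91 384.98 337.7
the job is handed in; nothing more can be done
the job is handed in; nothing more can be done
```

The job is done and handed in at about 44 s of the 67 s allowed. I used the wooden-handled hook to lift the blue trial out of the kiln by its loop. It now stands upright in the slot with the paper slip, and the hook is back in its fork.

**What the last checks showed:**
- **Blue trial:** it is about 8 mm along and 0 mm across from the slip's centre. The top of its loop is near 47 mm, below the 52 mm rim, and the hook was drawn clear of it.
- **Hook:** its cap is at about 0.207 m, against 0.208 expected, and back at its starting position within 1 mm. It was released and the gripper moved away.
- **Bystanders:** the cup and the blue jar show under 0.5 px of movement in the top view. The green jar reads 0.95 px at low confidence, which is about 2 mm. The red and green loops show under 1 px in the scene view.

**What disagreed:**
- The top and wrist cameras differed by about 3–4 mm on the kiln and the box. I used the wrist camera's view of the hook and its target together for the final alignment.
- The top-view shift check gave 4–6 px for the red and green trials. Shadow had disturbed it, so I checked those two by colour in the scene view instead.
- My height filter for the hook's flange also caught parts of the plate, so I ignored that size reading.

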